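# Shut a console's sloping service hatch and lock its quarter-turn fastener

## Task

Service on the bench-top console is finished: swing its open hatch up and over onto its sloping front, press it fully home against its springy buffers and, holding it home, turn the quarter-turn fastener clockwise until it drops into its locked detent, so that the hatch stays shut by itself. Do not force the fastener round with the hatch still ajar, and leave the can, the screwdriver and the tray where they are.

Things in the scene. Friction and masses are not known exactly. Their poses are not given: they have to be found in the camera images.
- console: grey steel console fixed on the bench, 260 deep (x, front to back) x 280 wide (y, to its left) x 147 high; origin at the centre of its underside. Front: a 53 high upright lip, then a face rising backward at 30 degrees to the horizontal, then a level deck (x 32 to 130) at 147 height. The hatch fills the sloping face between two side cheeks 25 thick
- buffer (a point): top of the left of two rubber buffers that stand under the hatch's upper edge, 148 from the hinge, 85 left and right of the middle, when pressed flat (16 less than when free). They touch the hatch below about 0.11 rad; left unlocked, it rests 10 to 16 ajar here. Pressing it home to 0 rad takes about 10 N on the fastener, along its axis
- hatch (a joint): angle of the hatch about its lower edge, rad: 0 fully shut (plate in the sloping face), growing as its upper edge swings up and towards the robot; 1.05 is upright, starts are 1.1 to 1.45. A stiff hinge holds it where it is left, but it may sink the last bit onto the buffers. 2 to 3 N at the upper edge moves it
- hatch_hinge (a point): middle of the hinge line, at the hatch's inner face (console frame x -120, y 0, z 50). Axes turn with the hatch: x along the plate to its upper edge, y to the left, z outward. Aluminium plate 8 thick (z 0 to 8), 222 wide, ending 158 from the hinge; the fastener is on its middle line, 130 from the hinge; the rest of the outer face is bare
- fastener_grip (a point): place to grip the fastener: on its axis, 35 above the plate's outer face while raised. Handle: black upright bar 44 long (y), 14 wide (x: grip across it), 33 high, its top 9 above this point, on a 46 wide steel disc in a fixed dark collar, 58 wide, 8 high. z outward along the axis. Raised, the disc stands 4 proud of the collar; dropped, it is flush
- fastener_turn (a joint): turn of the fastener, rad, growing clockwise seen from outside. At 0 the bar lies level, along the hinge; starts 0 to 0.25. Range -0.1 to 2.2, about 0.15 Nm; it stays where left. The locked detent is a hidden notch somewhere from 1.32 to 1.87, different each time (bar about up the slope); it catches within about 0.08 rad of its middle and past it the fastener turns on
- latch_lip (a point): middle of the underside edge of the fixed lip above the hatch's upper edge, 161 from the hinge. The fastener's tongue, 46 long behind the plate, must pass under this lip from about 0.7 rad of turn on: it does so only with the hatch pressed home (below about 0.01 rad), else it strikes the lip and the turn is blocked. Past it, the tongue holds the hatch
- fastener_drop (a joint): how far the sprung handle has dropped in along its axis, m: 0 raised (riding on its track), 0.004 dropped into the detent. A spring of 4 to 6 N draws it in over the notch, unless the hand holds it back; once dropped it cannot be turned unless pulled out 4 mm
- oil_can: bare steel can, 54 diameter, 85 high, standing on the console's deck near its back; bystander; origin at the centre of its underside
- screwdriver: screwdriver lying on the bench to the console's right; bystander; origin under it, handle to its -x
- parts_tray: open blue plastic tray, 120 x 160 x 50 high, on the bench to the console's left; bystander; origin at the centre of its underside

How it is judged:
By the outcome, as a careful person would: the job done as asked, in the order asked, and still so for the second after the job is handed in, with the robot touching nothing.
It also fails if it takes over 58 s, if anything falls off the work surface, if the arm or the gripper's body presses on something with over 40 N, if the wrist force passes 120 N, or if a joint passes its speed limit or range.

## Robot

A 7-joint arm with a two-finger parallel gripper is mounted at the origin on the work surface. World frame = base frame: x ahead of the robot, y to its left, z up, the work surface at z = 0. Lengths are in m, angles in rad, forces in N, time in s.
With the tool pointing down it reaches from about 0.425 to 0.875 m from the base axis. Payload 4.7 kg.
Tool frame: the origin (TCP) lies on the mounting face of the last link; the fingertips stand 182 mm ahead of it and the grasp point (between the pads) lies 164 mm ahead of it; z points along the fingers, x is the direction in which the jaws open and shut, and the axes are right-handed (so a half turn about z gives the same grasp; the last joint's range is limited). The gripper opens to 87 mm and grips with 3 to 60 N. Pads are 19 mm wide; open, the fingers measure 117 mm over their backs; the gripper's body (75 mm by 190 mm) begins 51 mm behind the grasp point.
Start: joints at [1.125, 0.321, -0.07, 1.45, 0.023, 1.371, -0.057], TCP at [0.288, -0.583, 0.405] pointing down, gripper open.
Joint ranges: [-2.86, 2.86], [-0.3, 2.09], [-1.38, 1.24], [0.06, 2.45], [-1.56, 4.7], [0.09, 2.05], [-2.69, 2.69]. Speed limits (rad/s): [2.57, 2.57, 3.14, 3.14, 3.14, 3.14, 3.14].

## Interface

Orientations are given as [roll, pitch, yaw] about the fixed x, y, z axes, in that order (R = Rz(yaw) Ry(pitch) Rx(roll)).
In Python, from station import telemetry, optics, finish_job gives the robot as it stands. The module is installed in compiled form; this text tells all that it offers.
- The arm moves only by the tool arm_command, never from a script. Its arguments are lists of equal length, an entry for each row: "slide": the shift along the tool's x, y, z normalised to -1 to 1, where 1 is 0.025 m, a list of three; "roll": the turn about the tool's z normalised to -1 to 1, where 1 is 6 degrees; "fingers": the finger opening in mm, from 0 to 87. In form: {"slide": [[x, y, z], ...], "roll": [roll, ...], "fingers": [fingers, ...]}. A call has 1 to 12 rows; each row shifts and turns the pose as measured when the row begins, along the tool's axes as they then stand; what a row does not reach is not made up. A row lasts 1/12 s, in which the tool goes at most 41.7 mm and 7.16 degrees, less where a joint would pass 70% of its speed; a pose out of reach is approached as far as the arm can. A call with a number of a shift or a turn outside -1 to 1 is refused whole. A call with a gripper value outside its range is refused whole. The fingers move at their own pace and stop on an object; "force" is the grip in N (left out, the last holds). Time passes only in rows, so rows that do not move let the fingers close. It gives the time, the measured TCP pose, the force and the opening at its end, in the units of the state.
- telemetry.observe(): the state, without advancing time (a new reading comes with each control period).
- optics.capture(name): name is "scene" or "top" or "wrist"; returns a dict with "pixels" (400x640x3 uint8, red, green, blue), "depth" (400x640 float32, m along the optical axis (not along the pixel's ray), 0 where there is no reading), "fx", "fy", "cx", "cy" (pixels), "camera_from_world" (4x4, takes a point from world to camera coordinates). Camera axes: x right, y down, z forward; pixel columns grow to the right and rows downward; lengths in m; the calibration is good to about 2 mm. A picture is of the moment at which its call begins.
- finish_job(): hands the job in, once; it reports no verdict.
The state is a dict: "time": time; "qpos": joint angles; "qd": joint speeds; "joint_torque": joint torques, N m; "ee_pos": TCP position; "tcp_rot": TCP orientation; "ft_force": force on the tool from outside, world axes, zero at the start; "moment": the same for the moment, N m; "opening": opening from 0.0 (shut) to 1.0 (fully open).
Only numpy, scipy, OpenCV 4.12 (cv2) and the standard library are available. Lean on these libraries where they do the work, as an engineer would, in place of code of your own. Each camera call takes 0.05 s, during which the arm holds its last target.

## Working session

There is one attempt and no reset: what is moved stays moved. The work goes in short steps, Python scripts to look and compute and a tool call to move; the robot and the scene stay as the last step left them, time stands still between calls to the robot, and variables do not carry over. Pictures are saved under pics/ and viewed, and the job is handed in when it is done.

Besides the shell and the picture viewer there is one more tool, called after "Call:" as name([rows], argument=value, ...), one row to a line, values as JSON. arm_command: Moves the arm, as the interface text tells. Scaled input: -1 to 1 covers 0.025 m each way for a shift and 6 degrees each way for a turn. Its arguments: {"type":"object","properties":{"slide":{"type":"array"},"roll":{"type":"array"},"fingers":{"type":"array"},"force":{"type":"number"}},"required":["slide","roll","fingers"]}

```bash
mkdir -p pics; ls; python3 - <<'E'
from station import telemetry, optics
import cv2,numpy as np
print(telemetry.observe())
for n in("scene","top","wrist"):
    c=optics.capture(n); cv2.imwrite(f"pics/{n}0.png",c["pixels"][:,:,::-1]); np.savez(f"pics/{n}0.npz",**c)
    print(n,c["fx"],c["fy"],c["cx"],c["cy"],np.round(c["camera_from_world"],3).tolist())
E
```

```text
pics
{'time': 0.0, 'qpos': array([ 1.1251091 ,  0.32182048, -0.07009659,  1.4516835 ,  0.02256029,
        1.37079458, -0.05691897]), 'qd': array([-1.30893529e-03,  8.64248581e-05, -2.07448928e-03, -7.68361430e-05,
        1.43351898e-04, -9.45151592e-04,  1.24190727e-03]), 'joint_torque': array([ 7.86731380e-05, -4.91294825e+01, -4.04103007e-01, -3.12531710e+01,
       -6.40001404e-02,  4.37933556e-02,  1.90544711e-04]), 'ee_pos': array([ 0.28833312, -0.58231599,  0.40365863]), 'tcp_rot': array([ 3.14153636e+00,  1.91851461e-03, -1.11099404e+00]), 'ft_force': array([ 0.49438015, -1.13157907, -0.40644192]), 'moment': array([-0.009133  ,  0.01177805,  0.00184349]), 'opening': 1.0024243594200628}
scene 460.09147712406127 460.09147712406127 321.0263804780321 198.82054450858584 [[0.828, 0.56, -0.022, -0.55], [0.342, -0.536, -0.772, -0.096], [-0.444, 0.632, -0.636, 1.473], [0.0, 0.0, 0.0, 1.0]]
top 497.18686457780746 497.18686457780746 313.6657879828027 197.09682938042408 [[-0.011, -1.0, -0.004, 0.045], [-0.991, 0.011, -0.13, 0.645], [0.13, 0.002, -0.992, 1.407], [0.0, 0.0, 0.0, 1.0]]
wrist 311.9602584555029 311.9602584555029 315.4702275794394 200.36873186942265 [[0.444, -0.896, -0.002, -0.65], [-0.86, -0.427, 0.281, -0.035], [-0.252, -0.124, -0.96, 0.391], [0.0, 0.0, 0.0, 1.0]]
```

View pics/scene0.png

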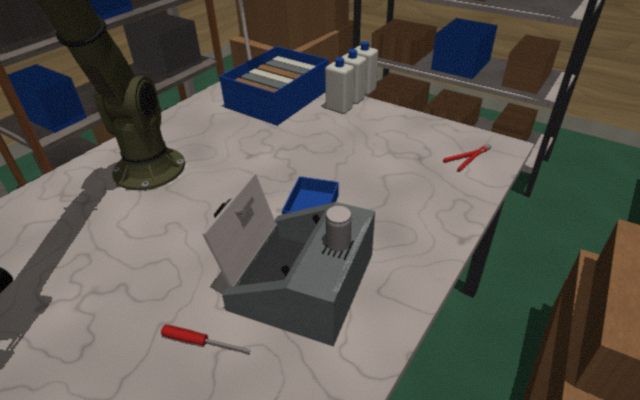

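View pics/top0.png

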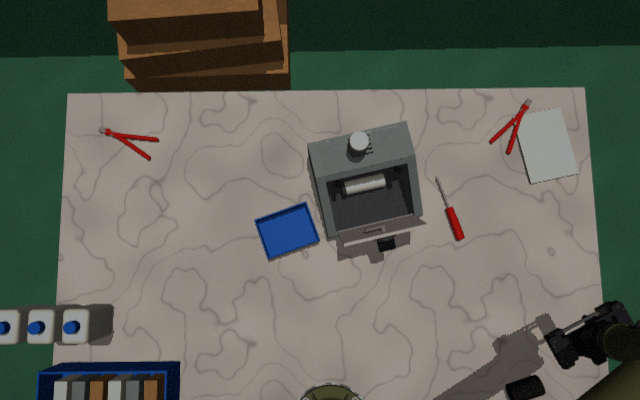

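View pics/wrist0.png

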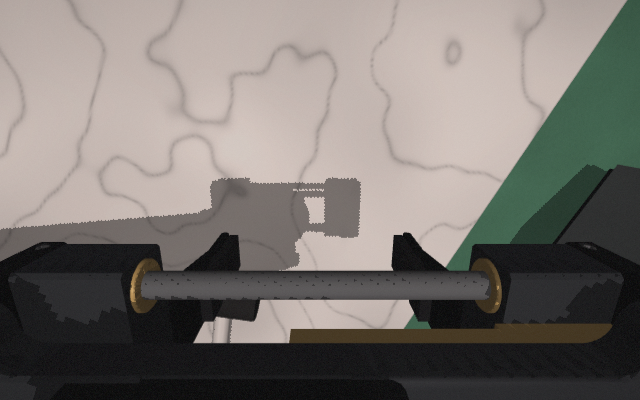

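The top view shows the console around pixels (308–425, 122–260). The hatch is open towards the robot, with the fastener at about (373,228). The can is at (358,143), the tray at (287,231) and the screwdriver at (452,210). Next I'll measure them.

```bash
cat > h.py <<'E'
import numpy as np,cv2
def load(n): return dict(np.load(f"pics/{n}.npz"))
def pt(c,u,v,z=None,w=1):
    T=c["camera_from_world"];R=T[:3,:3];o=-R.T@T[:3,3]
    d=R.T@np.array([(u-c["cx"])/c["fx"],(v-c["cy"])/c["fy"],1])
    if z is None:
        D=c["depth"][int(v)-w:int(v)+w+1,int(u)-w:int(u)+w+1];D=D[D>0]
        return o+d*np.median(D)
    return o+d*(z-o[2])/d[2]
def cloud(c):
    v,u=np.mgrid[:400,:640];D=c["depth"]
    P=np.stack([(u-c["cx"])/c["fx"]*D,(v-c["cy"])/c["fy"]*D,D],-1)
    T=c["camera_from_world"];return (P-T[:3,3])@T[:3,:3]
def proj(c,p):
    T=c["camera_from_world"];q=T[:3,:3]@np.asarray(p)+T[:3,3]
    return c["fx"]*q[0]/q[2]+c["cx"],c["fy"]*q[1]/q[2]+c["cy"]
E
python3 - <<'E'
from h import *
c=load("top0");P=cloud(c);D=c["depth"]
print((D>0).mean())
# deck points
reg=np.zeros((400,640),bool);reg[110:270,295:435]=1
m=reg&(D>0)&(abs(P[...,2]-.147)<.006)
hsv=cv2.cvtColor(c["pixels"],cv2.COLOR_RGB2HSV)
print(m.sum(),P[m].mean(0))
rect=cv2.minAreaRect(P[m][:,:2].astype(np.float32));print(rect)
im=c["pixels"][110:270,290:440,::-1];im=cv2.resize(im,None,fx=4,fy=4,interpolation=cv2.INTER_CUBIC)
cv2.imwrite("pics/top_crop.png",im[:600])
zz=np.clip(P[110:270,290:440,2]/.3,0,1)*255
cv2.imwrite("pics/top_z.png",cv2.resize(zz.astype(np.uint8),None,fx=3.7,fy=3.7,interpolation=0))
c=load("scene0");im=c["pixels"][160:360,150:400,::-1];cv2.imwrite("pics/sc_crop.png",cv2.resize(im,None,fx=3,fy=3,interpolation=cv2.INTER_CUBIC))
E
```

```text
0.99614453125
3570 [ 0.74877961 -0.09550115  0.14722922]
((0.6742920875549316, -0.11275511980056763), (0.2815200090408325, 0.28118157386779785), 12.631339073181152)
```

View pics/top_crop.png

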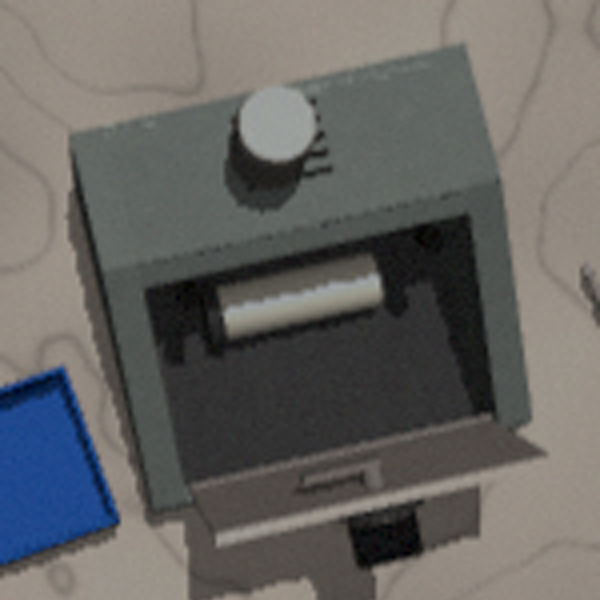

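View pics/top_z.png

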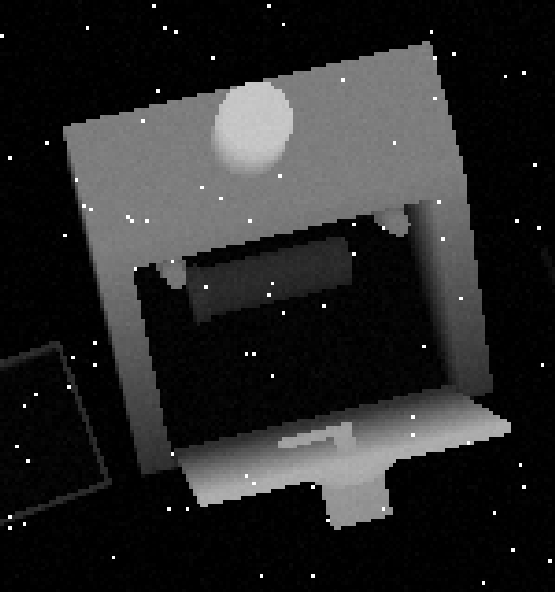

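View pics/sc_crop.png

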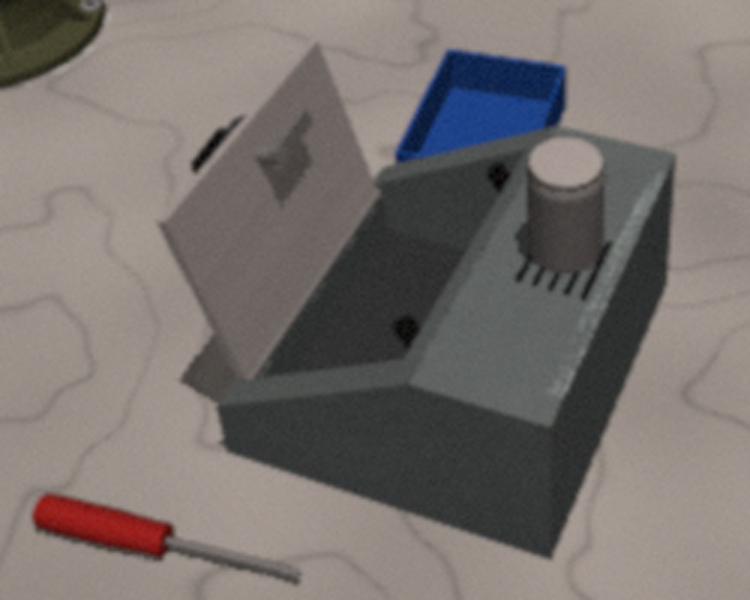

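```bash
cat >> h.py <<'E'
try:
    K=dict(np.load("con.npz"))
    def c2w(p): p=np.asarray(p,float);return np.array([*(K["o"]+K["R"]@p[:2]),p[2]])
    def w2c(p): p=np.asarray(p,float);return np.concatenate([(p[...,:2]-K["o"])@K["R"],p[...,2:]],-1)
except Exception: pass
E
python3 - <<'E'
from h import *
c=load("top0")
W=[pt(c,290+u/4-.4,110+v/4-.4,.147)[:2] for u,v in((70,133),(465,45),(499,180),(107,268))]
M=[(.130,.14),(.130,-.14),(.032,-.14),(.032,.14)]
A=np.array(M);B=np.array(W);ac=A.mean(0);bc=B.mean(0)
U,S,Vt=np.linalg.svd((A-ac).T@(B-bc));R=Vt.T@U.T
o=bc-R@ac;print(np.round(W,4).tolist(),o,np.degrees(np.arctan2(R[1,0],R[0,0])),"det",np.linalg.det(R))
print("resid mm",1000*(A@R.T+o-B))
np.savez("con.npz",o=o,R=R)
E
python3 - <<'E'
from h import *
for n in("top0","scene0"):
    c=load(n);P=cloud(c);Q=w2c(P)
    m=(c["depth"]>0)&(abs(Q[...,1])<.105)&(Q[...,0]<-.10)&(Q[...,0]>-.22)&(Q[...,2]>.07)&(Q[...,2]<.23)
    q=Q[m];print(n,m.sum())
    # line fit robust in x,z
    q2=q[:,[0,2]].astype(np.float32);l=cv2.fitLine(q2,cv2.DIST_HUBER,0,.002,.001).ravel()
    for _ in range(3):
        r=abs((q2-l[2:])@np.array([-l[1],l[0]]));l=cv2.fitLine(q2[r<.004],cv2.DIST_L2,0,.01,.01).ravel()
    a=np.arctan2(abs(l[1]),l[0]*np.sign(l[1]));print("hatch",a-np.pi/6,"dist hinge",(np.array([-.12,.05])-l[2:])@np.array([-l[1],l[0]]), (r<.004).sum(), q[:,2].max())
    # deck check, can
    m=(abs(Q[...,2]-.147)<.004)&(abs(Q[...,1])<.2)&(abs(Q[...,0])<.2);print("deck",Q[m].min(0),Q[m].max(0),np.median(Q[m],0))
    m=(Q[...,2]>.215)&(Q[...,2]<.24)&(abs(Q[...,1])<.13)&(Q[...,0]>0)&(Q[...,0]<.2);print("can top",cv2.minEnclosingCircle(Q[m][:,:2].astype(np.float32)),np.median(Q[m],0))
c=load("top0");im=c["pixels"][:,:,::-1].copy()
for p in [(.13,.14,.147),(.13,-.14,.147),(-.13,.14,0),(-.13,-.14,0),(-.12,.111,.05),(-.12,-.111,.05),(-.13,-.14,.053),(-.13,.14,.053)]:
    u=proj(c,c2w(p));cv2.circle(im,tuple(int(round(x*8)) for x in u),8,(0,0,255),1,cv2.LINE_AA,3)
cv2.imwrite("pics/ov.png",cv2.resize(im[110:270,290:440],None,fx=3.7,fy=3.7))
E
```

```text
[[0.7816, 0.0538], [0.8405, -0.2189], [0.7454, -0.2388], [0.6875, 0.0295]] [ 0.684613   -0.11082115] 12.284341461838695 det 1.0000000000000002
resid mm [[ 0.22753723 -0.16742059]
 [ 0.92673848 -1.07076204]
 [ 0.26932413 -2.02789227]
 [-1.42359984  3.2660749 ]]
top0 1359
hatch 1.3137758 dist hinge -0.0005033445118292477 950 0.20927047734704915
deck [-0.15193037 -0.1392534   0.1430001 ] [0.13069153 0.14164369 0.15099695] [ 0.06845862 -0.00547912  0.14725391]
can top ((0.0838303342461586, 0.013987423852086067), 0.02659996971487999) [0.08257644 0.01478415 0.23180995]
scene0 3592
hatch 1.3040394 dist hinge -0.0013690464770671402 3287 0.2060944124788414
deck [-0.15166324 -0.13954643  0.14300195] [0.13189967 0.14425739 0.15099071] [ 0.08294608 -0.04858228  0.14785356]
can top ((0.08674733340740204, 0.011628540232777596), 0.026934312656521797) [0.08933506 0.00439808 0.23220578]
```

View pics/ov.png

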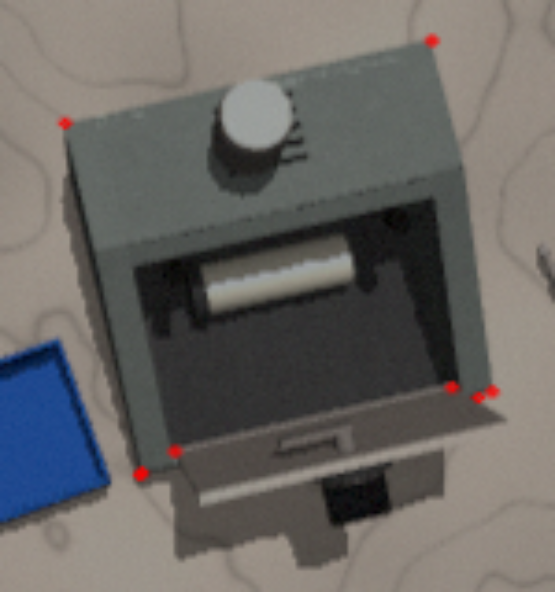

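Measured so far:
- Console at (0.685, -0.111), yaw 12.3°.
- Hatch at about 1.31 rad.
- Can at console (0.085, 0.013), so the wide gripper body must not point along console x during the grip.

Next I'll check the camera mount and work out the approach.

```bash
cat >> h.py <<'E'
from scipy.spatial.transform import Rotation as Ro
def plan(pos,rot,tc,ztip,yawc=None):
    """target: console xy tc, tip height ztip; yawc=jaw angle phi clockwise from console x, deg"""
    w=c2w([tc[0],tc[1],0]);w[2]=ztip+.182
    Rt=Ro.from_euler('xyz',rot).as_matrix();cy=np.degrees(np.arctan2(K["R"][1,0],K["R"][0,0]))
    d=Rt.T@(w-pos);r=0
    if yawc is not None:
        r=(np.degrees(rot[2])-(cy-yawc)+180)%360-180
    return np.round(d/.025,3),round(r/6,3)
def where(s):
    c=w2c(s["ee_pos"]);cy=np.degrees(np.arctan2(K["R"][1,0],K["R"][0,0]))
    return "console xy",np.round(c[:2]*1e3,1),"tip z",round((s["ee_pos"][2]-.182)*1e3,1),"phi",round(cy-np.degrees(s["tcp_rot"][2]),2),"rp",np.round(s["tcp_rot"][:2],4)
E
python3 - <<'E'
from h import *
from station import telemetry
s=telemetry.observe()
c=load("wrist0");T=c["camera_from_world"];o=-T[:3,:3].T@T[:3,3]
Rt=Ro.from_euler('xyz',s["tcp_rot"]).as_matrix()
print("cam in tool",Rt.T@(o-s["ee_pos"]))
print(where(s)); print(plan(s["ee_pos"],s["tcp_rot"],(-.2,-.065),.223,90))
# after yaw aligned, units
E
```

```text
cam in tool [ 0.00100375 -0.07650853  0.01981071]
('console xy', array([-487.5, -376.5]), 'tip z', np.float64(221.9), 'phi', np.float64(75.94), 'rp', array([3.1415e+00, 1.5000e-03]))
(array([ -9.29 , -14.183,  -0.032]), np.float64(2.344))
```

Call:
arm_command([
  [0,0,0],
  [0,0,0],
  [0,0,0],
  [-1,-0.9,0],
  [-1,-0.9,0],
  [-1,-0.9,0],
  [-1,-0.9,0],
  [-1,-0.9,0],
  [-1,-0.9,0],
  [-1,-0.9,0],
  [-1,-0.9,0],
  [-1,-0.9,0],
], roll=[0.8,0.8,0.75,0,0,0,0,0,0,0,0,0], fingers=[0,0,0,0,0,0,0,0,0,0,0,0], force=20)

```text
time: 1.15
ee_pos: [0.4408, -0.3193, 0.3971]
tcp_rot: [3.132, 0.005, -1.39]
ft_force: [-0.3, 0.2, -0.2]
opening: 0.174
```

```bash
cat > w.py <<'E'
from h import *
from station import telemetry
import sys
s=telemetry.observe()
print(round(s["time"],2),*where(s),"F",s["ft_force"].round(1),"M",s["moment"].round(2),"op",round(s["opening"],3),"q7",s["qpos"][6].round(2))
a=list(map(float,sys.argv[1:]))
if a: print(plan(s["ee_pos"],s["tcp_rot"],a[:2],a[2],a[3] if len(a)>3 else None))
E
python3 w.py -.2 -.065 .18 90
```

```text
1.15 console xy [-282.6 -151.9] tip z 215.1 phi 91.93 rp [3.1317 0.0053] F [-0.3  0.2 -0.2] M [-0.03 -0.03 -0.02] op 0.174 q7 -0.84
(array([-3.576, -3.201,  1.393]), np.float64(-0.322))
```

Call:
arm_command([
  [-0.9,-0.7,0],
  [-0.9,-0.7,0],
  [-0.9,-0.7,0],
  [-0.9,-0.7,0.4],
  [0,-0.3,0.5],
  [0,0,0.5],
  [0,0,0],
  [0,0,0],
], roll=[-0.3,0,0,0,0,0,0,0], fingers=[0,0,0,0,0,0,0,0])

```text
time: 1.82
ee_pos: [0.504, -0.198, 0.3601]
tcp_rot: [3.134, 0.009, -1.339]
ft_force: [-0.3, -0.6, 1.0]
opening: 0.004
```

```bash
python3 w.py -.138 -.065 .183 90
python3 - <<'E'
from h import *
from station import optics
c=optics.capture("scene");cv2.imwrite("pics/s1.png",cv2.resize(c["pixels"][100:360,100:420,::-1],None,fx=2.3,fy=2.3))
E
```

```text
1.82 console xy [-195.   -46.8] tip z 178.1 phi 89.01 rp [3.1344 0.0089] F [-0.3 -0.6  1. ] M [ 0.03 -0.04  0.02] op 0.004 q7 -1.05
(array([ 0.766, -2.266, -0.22 ]), np.float64(0.166))
```

View pics/s1.png

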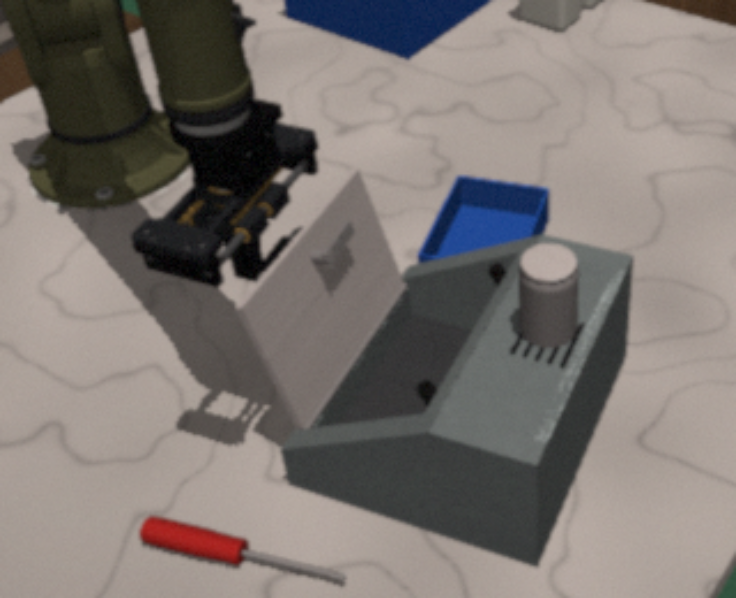

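The closed fingers are behind the hatch, at about (250,250) in this crop, and well clear of the plate. I'll move a bit to the right, then push forward.

Call:
arm_command([
  [0.6,0,0],
  [0,-0.5,0],
  [0,-0.5,0],
  [0,-0.5,0],
  [0,-0.5,0],
  [0,-0.4,0],
], roll=[0.15,0,0,0,0,0], fingers=[0,0,0,0,0,0])

```text
time: 2.37
ee_pos: [0.565, -0.2126, 0.3621]
tcp_rot: [3.128, 0.005, -1.376]
ft_force: [-3.3, 1.6, 0.8]
opening: 0.005
```

```bash
python3 w.py -.115 -.065 .183 90
```

```text
2.37 console xy [-138.5  -74. ] tip z 180.1 phi 91.1 rp [3.1279 0.0048] F [-3.3  1.6  0.8] M [0.22 0.44 0.05] op 0.005 q7 -1.13
(array([-0.377, -0.933, -0.125]), np.float64(-0.183))
```

Call:
arm_command([
  [-0.05,-0.45,0],
  [-0.05,-0.45,0.03],
  [-0.05,-0.45,0.05],
  [0,-0.45,0.08],
  [0,-0.45,0.1],
  [0,-0.45,0.13],
  [0,-0.42,0.18],
  [0,-0.4,0.2],
], roll=[-0.1,0,0,0,0,0,0,0], fingers=[0,0,0,0,0,0,0,0])

```text
time: 3.03
ee_pos: [0.6563, -0.1974, 0.3404]
tcp_rot: [3.124, 0.003, -1.378]
ft_force: [-1.1, -0.7, -0.1]
opening: 0.001
```

```bash
python3 w.py -.032 -.065 .143 90
python3 - <<'E'
from h import *
from station import optics
c=optics.capture("scene");cv2.imwrite("pics/s2.png",cv2.resize(c["pixels"][100:360,100:420,::-1],None,fx=2.3,fy=2.3))
E
```

```text
3.03 console xy [-46.1 -78.5] tip z 158.4 phi 91.22 rp [3.1237e+00 3.0000e-03] F [-1.1 -0.7 -0.1] M [ 0.05  0.29 -0.  ] op 0.001 q7 -1.23
(array([-0.551, -0.562,  0.606]), np.float64(-0.204))
```

View pics/s2.png

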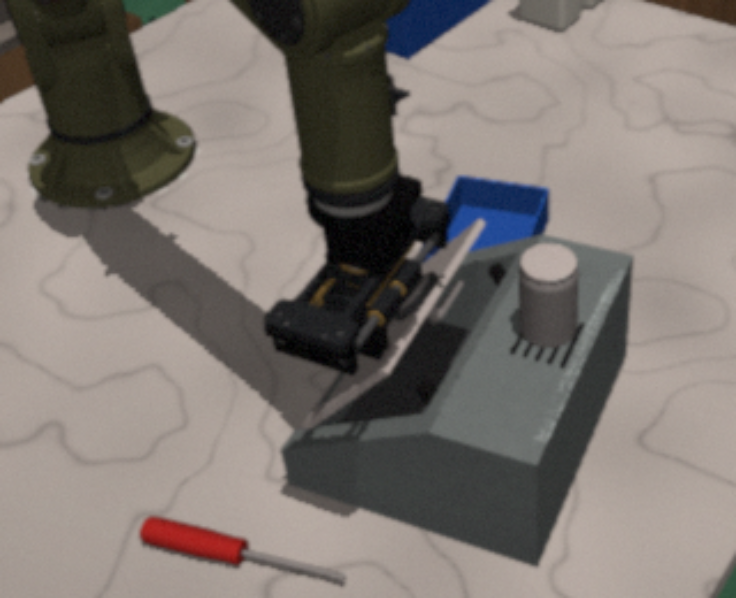

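The hatch has swung past upright to about 49° above horizontal, and the fingertips are on its outer face at about (370,350). I'll keep pushing it down towards the buffers.

Call:
arm_command([
  [-0.1,-0.28,0.25],
  [-0.1,-0.25,0.27],
  [-0.1,-0.22,0.3],
  [-0.1,-0.2,0.3],
  [0,-0.1,0.15],
], roll=[-0.1,0,0,0,0], fingers=[0,0,0,0,0])

```text
time: 3.5
ee_pos: [0.684, -0.1831, 0.3062]
tcp_rot: [3.128, -0.003, -1.368]
ft_force: [-4.7, -0.2, 7.8]
opening: -0.0
```

```bash
python3 w.py -.024 -.065 .134 90
python3 - <<'E'
from h import *
from station import optics
c=optics.capture("scene");cv2.imwrite("pics/s3.png",cv2.resize(c["pixels"][100:360,100:420,::-1],None,fx=2.3,fy=2.3))
E
```

```text
3.5 console xy [-16.  -70.5] tip z 124.2 phi 90.65 rp [ 3.1282e+00 -2.6000e-03] F [-4.7 -0.2  7.8] M [ 0.08  1.04 -0.02] op -0.0 q7 -1.26
(array([-0.216,  0.329, -0.388]), np.float64(-0.109))
```

View pics/s3.png

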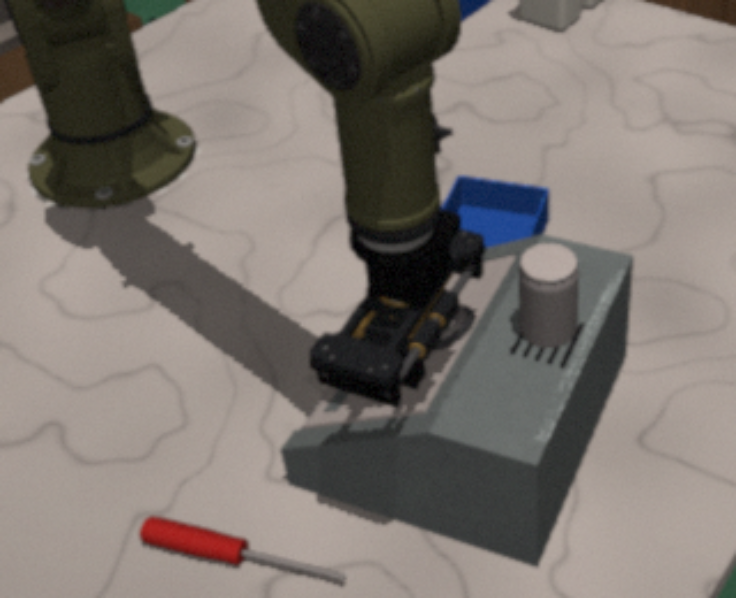

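The hatch is down on its buffers, with about 9 N normal force. I'll lift away and look at the fastener.

Call:
arm_command([
  [0,0.2,-0.6],
  [0,0.4,-1],
  [0,0.6,-1],
  [0,1,-1],
  [0,1,-1],
  [0,1,-1],
  [0,1,0],
  [0,0,0],
], roll=[0,0,0,0,0,0,0,0], fingers=[50,50,50,50,50,50,50,50])

```text
time: 4.22
ee_pos: [0.5533, -0.2044, 0.4546]
tcp_rot: [3.127, 0.005, -1.361]
ft_force: [0.9, -0.3, -0.7]
opening: 0.516
```

```bash
python3 w.py 
python3 - <<'E'
from h import *
from station import optics
for n in("scene","top","wrist"):
    c=optics.capture(n);np.savez(f"pics/{n}4.npz",**c)
    im=c["pixels"][:,:,::-1]
    if n=="scene": im=cv2.resize(im[100:360,100:420],None,fx=2.3,fy=2.3)
    if n=="top": im=cv2.resize(im[110:270,290:440],None,fx=3.7,fy=3.7,interpolation=cv2.INTER_CUBIC)
    cv2.imwrite(f"pics/{n}4.png",im)
E
```

```text
4.22 console xy [-148.2  -63.5] tip z 272.6 phi 90.27 rp [3.1273 0.0049] F [ 0.9 -0.3 -0.7] M [-0.11 -0.01 -0.02] op 0.516 q7 -1.11
```

View pics/scene4.png

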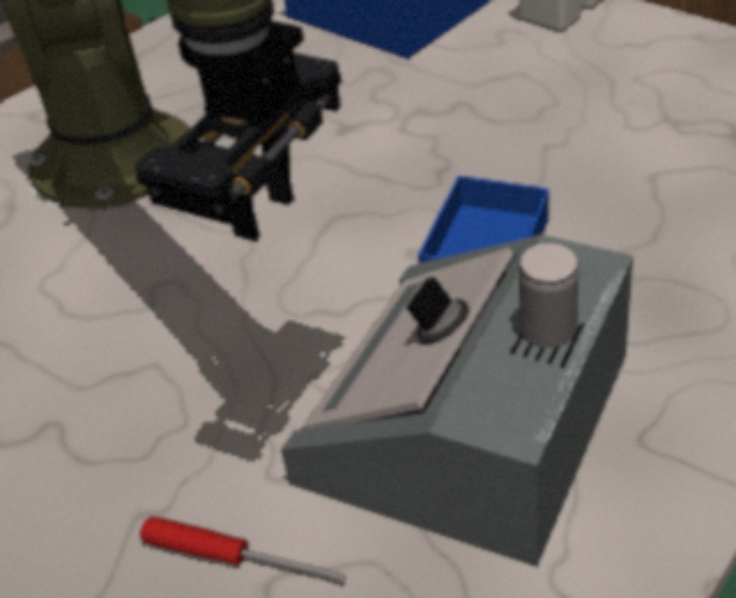

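View pics/top4.png

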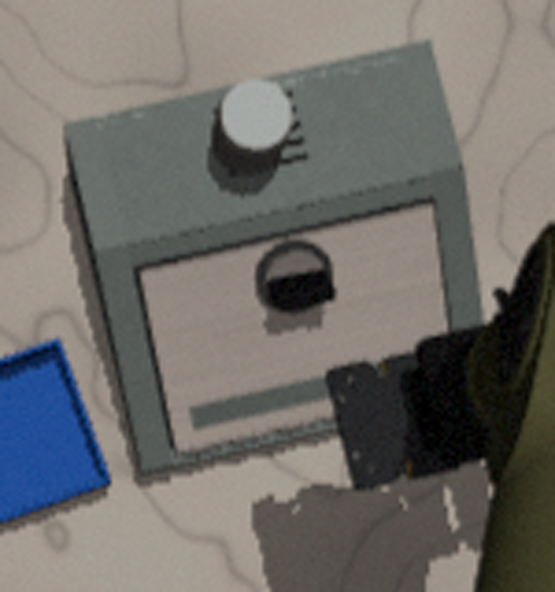

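View pics/wrist4.png

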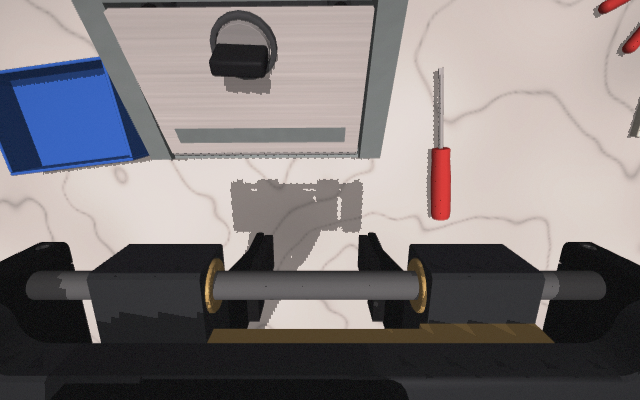

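The hatch now rests ajar on its buffers. The bar is at about (295,288) in the top crop and nearly level. I'll measure the hatch angle and the bar's pose.

```bash
python3 - <<'E'
from h import *
for n in("top4","wrist4","scene4"):
    c=load(n);Q=w2c(cloud(c));D=c["depth"]>0
    m=D&(abs(Q[...,1])<.10)&(abs(Q[...,1])>.045)&(Q[...,0]>-.10)&(Q[...,0]<.01)&(Q[...,2]>.05)&(Q[...,2]<.15)
    if n!="scene4": m&=(Q[...,1]>0)
    q=Q[m][:,[0,2]].astype(np.float32)
    l=cv2.fitLine(q,cv2.DIST_HUBER,0,.002,.001).ravel()
    a=np.arctan2(l[1]*np.sign(l[0]),abs(l[0]));print(n,m.sum(),"theta",a-np.pi/6,"hinge dist",(l[2:]-np.array([-.12,.05]))@np.array([-np.sin(a),np.cos(a)]))
    # hatch frame
    x=Q[...,0]+.12;z=Q[...,2]-.05;th=a
    X=x*np.cos(th)+z*np.sin(th);Z=-x*np.sin(th)+z*np.cos(th)
    V=c["pixels"].max(-1)
    m=D&(Z>.038)&(Z<.06)&(abs(X-.13)<.035)&(abs(Q[...,1])<.035)&(V<70)
    if m.sum()>10:
        b=np.stack([X[m],Q[...,1][m]],1).astype(np.float32);print(" bar n",m.sum(),cv2.minAreaRect(b),"Zmed/max",np.median(Z[m]),Z[m].max(),"mean",b.mean(0))
        t=(Z>.0475)&m; b=np.stack([X[t],Q[...,1][t]],1).astype(np.float32);print("  top",t.sum(),cv2.minAreaRect(b),b.mean(0), cv2.fitLine(b,cv2.DIST_L2,0,.01,.01).ravel()[:2])
    gp=c2w([-.12+.13*np.cos(th)-.043*np.sin(th),0,.05+.13*np.sin(th)+.043*np.cos(th)]);print(" grip pred",w2c(gp),gp)
E
```

```text
top4 822 theta 0.062400937 hinge dist 0.009476049913588401
 bar n 106 ((0.1309116631746292, 0.001994410529732704), (0.042318619787693024, 0.01613054797053337), 86.91461944580078) Zmed/max 0.05125337264169293 0.05864644982835327 mean [0.13294141 0.00240028]
  top 83 ((0.13117659091949463, 0.0020145047456026077), (0.04140997305512428, 0.015509724617004395), 87.04969787597656) [0.13219294 0.00209083] [0.00571422 0.99998367]
 grip pred [-3.54696549e-02 -1.64627155e-17  1.57720104e-01] [ 0.64995547 -0.11836779  0.1577201 ]
wrist4 7372 theta 0.06524515 hinge dist 0.008968505023838188
 bar n 1300 ((0.1302175223827362, 0.00017369911074638367), (0.04342322796583176, 0.014892423525452614), 87.02176666259766) Zmed/max 0.05149262220286248 0.05446148963005379 mean [ 0.13267364 -0.00056451]
  top 972 ((0.1301593780517578, 0.00020004808902740479), (0.04336336627602577, 0.014807351864874363), 87.12862396240234) [ 0.13148439 -0.00013543] [0.05845248 0.9982902 ]
 grip pred [-3.57763693e-02  2.33577627e-18  1.57960087e-01] [ 0.64965578 -0.11843305  0.15796009]
scene4 1037 theta 0.060222447 hinge dist 0.009316468633063015
 bar n 138 ((0.13459160923957825, -0.000703936442732811), (0.041404593735933304, 0.015439766459167004), 82.2991714477539) Zmed/max 0.04798976746305382 0.05379656769151251 mean [ 0.13539563 -0.00388864]
  top 71 ((0.1339493840932846, -0.00040743686258792877), (0.04117616266012192, 0.01353080291301012), 83.07545471191406) [ 0.1345172  -0.00244828] [0.10715834 0.99424195]
 grip pred [-3.52351815e-02 -1.13014449e-17  1.57535702e-01] [ 0.65018457 -0.11831791  0.1575357 ]
```

Call:
arm_command([
  [0,0,0],
  [0,0,0],
  [0,0,0],
  [0,0,0],
  [0,0,0],
  [0,0,0],
  [0,0,0],
  [0,0,0],
  [0,0,0],
  [0,0,0],
], roll=[-1,-1,-1,-1,-1,-1,-1,-1,-1,-0.5], fingers=[50,50,50,50,50,50,50,50,50,50])

```text
time: 5.2
ee_pos: [0.5673, -0.1928, 0.4412]
tcp_rot: [-3.126, 0.029, -0.295]
ft_force: [-0.2, -0.6, 0.1]
opening: 0.574
```

```bash
cat >> h.py <<'E'
CY=np.degrees(np.arctan2(K["R"][1,0],K["R"][0,0]))
def tip(s): return s["ee_pos"]+Ro.from_euler('xyz',s["tcp_rot"]).as_matrix()[:,2]*.182
def plan(s,tc,ztip,yawc=None):
    w=c2w([tc[0],tc[1],ztip]);Rt=Ro.from_euler('xyz',s["tcp_rot"]).as_matrix()
    d=Rt.T@(w-tip(s));r=0
    if yawc is not None: r=(np.degrees(s["tcp_rot"][2])-(CY-yawc)+180)%360-180
    return np.round(d/.025,3),round(r/6,3)
def where(s):
    return "tip console",np.round(w2c(tip(s))*1e3,1),"phi",round(CY-np.degrees(s["tcp_rot"][2]),2),"rp",np.round(s["tcp_rot"][:2],4)
E
sed -i 's/plan(s\["ee_pos"\],s\["tcp_rot"\],/plan(s,/' w.py
python3 w.py -.0355 0 .22 33
```

```text
5.2 tip console [-135.4  -50.1  259.3] phi 29.19 rp [-3.1264  0.0294] F [-0.2 -0.6  0.1] M [-0.01 -0.05  0.05] op 0.574 q7 -0.09
(array([ 2.558, -3.674,  1.552]), np.float64(0.636))
```

Call:
arm_command([
  [0.64,-0.9,0.3],
  [0.64,-0.9,0.3],
  [0.64,-0.9,0.3],
  [0.6,-0.8,0.3],
  [0,0,0],
  [0,0,0],
], roll=[0.2,0.2,0.2,0,0,0], fingers=[50,50,50,50,50,50])

```text
time: 5.7
ee_pos: [0.6622, -0.1229, 0.4003]
tcp_rot: [-3.122, 0.042, -0.353]
ft_force: [0.7, -0.6, -0.2]
opening: 0.572
```

```bash
python3 w.py -.0355 0 .18 33
```

```text
5.7 tip console [-2.900e+01  1.000e-01  2.185e+02] phi 32.53 rp [-3.1218  0.042 ] F [ 0.7 -0.6 -0.2] M [-0.11 -0.11  0.03] op 0.572 q7 -0.33
(array([-0.153,  0.173,  1.545]), np.float64(0.078))
```

Call:
arm_command([
  [-0.1,0.1,0.5],
  [-0.05,0.07,0.5],
  [0,0,0.5],
  [0,0,0],
], roll=[0.08,0,0,0], fingers=[50,50,50,50])

```text
time: 6.03
ee_pos: [0.6562, -0.1231, 0.3582]
tcp_rot: [-3.12, 0.046, -0.359]
ft_force: [-1.1, -0.3, -0.7]
opening: 0.574
```

```bash
python3 w.py -.0355 0 .148 33
python3 - <<'E'
from h import *
from station import optics
for n in("wrist","scene"):
    c=optics.capture(n);im=c["pixels"][:,:,::-1]
    if n=="scene": im=cv2.resize(im[140:300,200:400],None,fx=3.6,fy=3.6,interpolation=cv2.INTER_CUBIC)
    cv2.imwrite(f"pics/{n}5.png",im)
E
```

```text
6.03 tip console [-35.4   1.8 176.4] phi 32.84 rp [-3.1205  0.0463] F [-1.1 -0.3 -0.7] M [-0.09 -0.04  0.01] op 0.574 q7 -0.33
(array([0.089, 0.087, 1.132]), np.float64(0.026))
```

View pics/scene5.png

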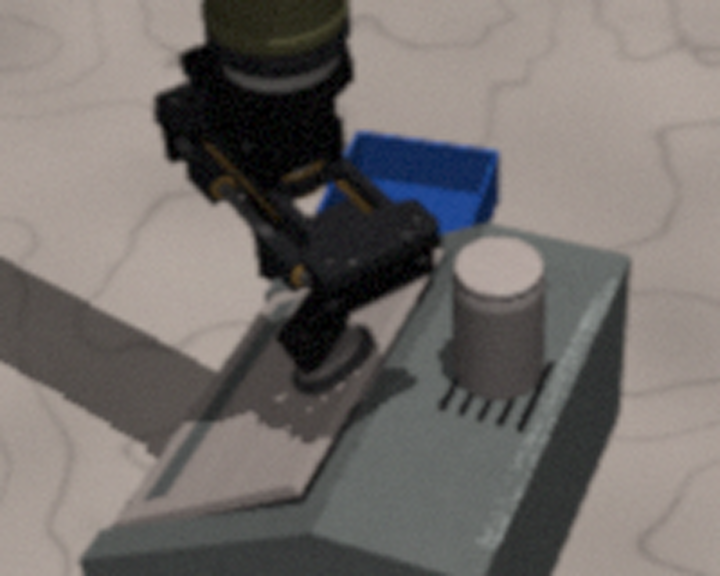

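View pics/wrist5.png

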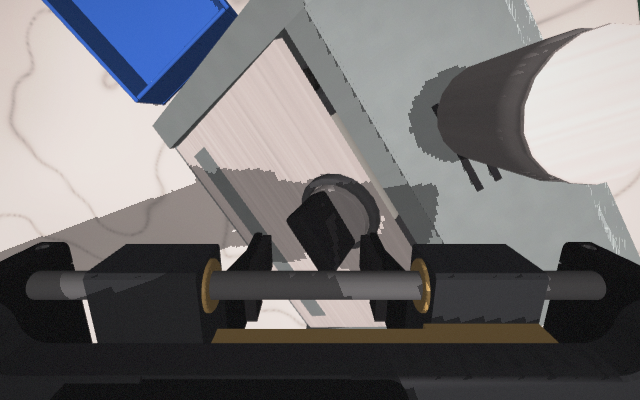

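The fingers straddle the bar: in the wrist view it is at (320,230), between pads at about 265 and 370. The can is clear to the right. I'll descend and close so the squeeze turns the bar to about 0.6 rad, still below the tongue's contact range.

Call:
arm_command([
  [0.08,0.08,0.45],
  [0,0,0.45],
  [0,0,0.2],
  [0,0,0],
], roll=[0,0,0,0], fingers=[50,50,50,50])

```text
time: 6.47
ee_pos: [0.6575, -0.1265, 0.3335]
tcp_rot: [-3.12, 0.038, -0.361]
ft_force: [-0.3, -0.0, 0.2]
opening: 0.574
```

```bash
python3 w.py -.0355 0 .148 33
```

```text
6.47 tip console [-33.4  -2.5 151.7] phi 32.98 rp [-3.1198  0.0378] F [-0.3 -0.   0.2] M [-0.06 -0.05  0.01] op 0.574 q7 -0.34
(array([-0.119, -0.034,  0.153]), np.float64(0.003))
```

Call:
arm_command([
  [-0.1,-0.04,0.2],
  [0,0,0],
  [0,0,0],
  [0,0,0],
  [0,0,0],
  [0,0,0],
  [0,0,0],
  [0,0,0],
], roll=[0,0,0,0,0,0,0,0], fingers=[50,40,30,20,10,10,10,10], force=25)

```text
time: 7.13
ee_pos: [0.6561, -0.1224, 0.3324]
tcp_rot: [-3.118, 0.033, -0.358]
ft_force: [-1.0, 0.3, 2.1]
opening: 0.241
```

```bash
python3 w.py -.0355 0 .148 33
python3 - <<'E'
from h import *
from station import optics
for n in("wrist","scene"):
    c=optics.capture(n);im=c["pixels"][:,:,::-1]
    if n=="scene": im=cv2.resize(im[140:300,200:400],None,fx=3.6,fy=3.6,interpolation=cv2.INTER_CUBIC)
    cv2.imwrite(f"pics/{n}6.png",im)
E
```

```text
7.13 tip console [-33.    1.7 150.5] phi 32.8 rp [-3.1177  0.0327] F [-1.   0.3  2.1] M [-0.11  0.07  0.13] op 0.241 q7 -0.34
(array([-0.046,  0.113,  0.099]), np.float64(0.033))
```

View pics/scene6.png

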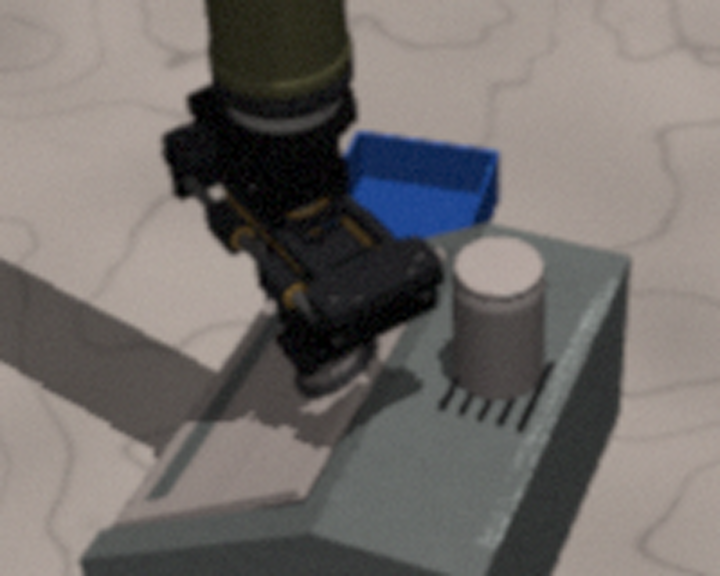

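View pics/wrist6.png

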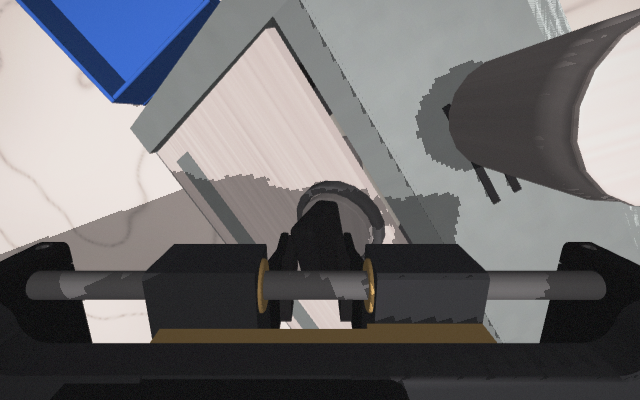

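The squeeze turned the bar in line with the pads, so it is now at about φ 33°. Next I'll press along the fastener axis.

Call:
arm_command([
  [0,0,0],
  [0.05,-0.03,0.12],
  [0.05,-0.03,0.14],
  [0.06,-0.04,0.16],
], roll=[0,0,0,0], fingers=[5,5,5,5], force=35)

```text
time: 7.57
ee_pos: [0.6608, -0.1215, 0.327]
tcp_rot: [-3.118, 0.03, -0.36]
ft_force: [-18.1, 0.7, 31.9]
opening: 0.218
```

```bash
python3 w.py -.0355 0 .148 33
```

```text
7.57 tip console [-27.8   1.2 145.1] phi 32.91 rp [-3.1179  0.0301] F [-18.1   0.7  31.9] M [0.1  3.91 0.31] op 0.218 q7 -0.35
(array([-0.234,  0.206, -0.112]), np.float64(0.015))
```

```bash
cat > th.py <<'E'
from h import *
from station import optics
import sys
def theta(n,save=None):
    c=optics.capture(n);Q=w2c(cloud(c));D=c["depth"]>0
    r=[]
    for s in(1,-1):
        m=D&(Q[...,1]*s<.10)&(Q[...,1]*s>.04)&(Q[...,0]>-.10)&(Q[...,0]<.01)&(abs(Q[...,2]-(.059+(Q[...,0]+.12)*.62))<.014)
        q=Q[m][:,[0,2]].astype(np.float32)
        if len(q)<60: continue
        l=cv2.fitLine(q,cv2.DIST_HUBER,0,.002,.001).ravel()
        zz=(q[:,1]-.05)*np.cos(.5236)-(q[:,0]+.12)*np.sin(.5236); xx=(q[:,1]-.05)*.5+(q[:,0]+.12)*.866
        f=xx>.06
        r.append((s,len(q),round(float(np.arctan2(l[1]*np.sign(l[0]),abs(l[0]))-np.pi/6),4),"via z",round(float(np.median((zz[f]-.0085)/xx[f])),4)))
    print(n,r)
    if save:
        im=c["pixels"][:,:,::-1]
        if n=="scene": im=cv2.resize(im[140:300,200:400],None,fx=3.6,fy=3.6,interpolation=cv2.INTER_CUBIC)
        if n=="top": im=cv2.resize(im[110:270,290:440],None,fx=3.7,fy=3.7,interpolation=cv2.INTER_CUBIC)
        cv2.imwrite(f"pics/{n}{save}.png",im)
for n in("scene","wrist"): theta(n,sys.argv[1] if len(sys.argv)>1 else None)
E
python3 th.py 7;python3 w.py
```

```text
scene [(-1, 760, -0.0058, 'via z', -0.0019)]
wrist [(1, 13391, -0.0044, 'via z', 0.0002), (-1, 1305, -0.013, 'via z', -0.0032)]
7.67 tip console [-28.    1.2 145.5] phi 32.91 rp [-3.1182  0.0303] F [-11.4   0.1  20. ] M [0.24 2.43 0.19] op 0.219 q7 -0.35
```

View pics/scene7.png

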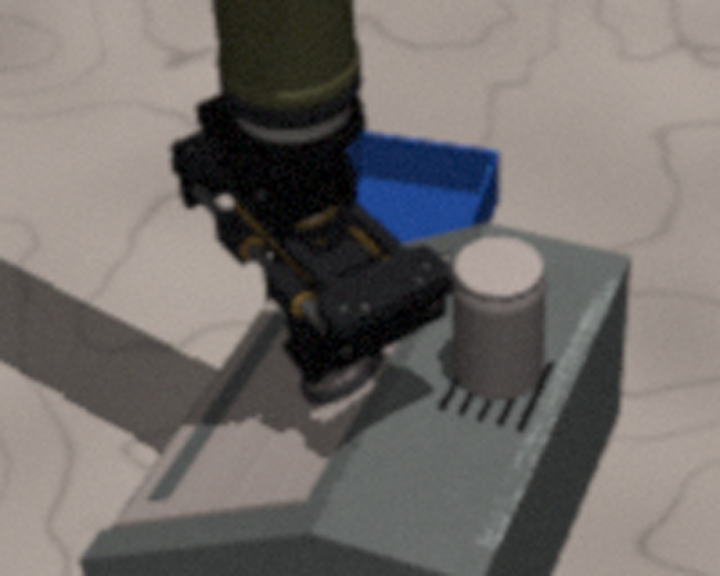

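View pics/wrist7.png

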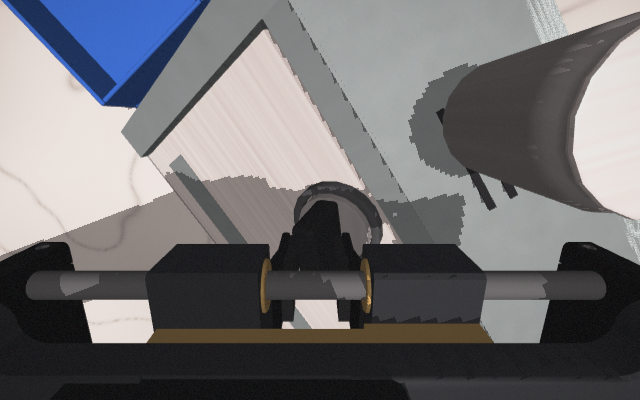

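The hatch reads 0 rad, so it is home and shut all round, with the can still clear. Now I'll turn it while pressing.

Call:
arm_command([
  [0.03,-0.02,0.1],
  [0.03,-0.02,0.1],
  [0.02,-0.02,0.1],
  [0.02,-0.02,0.1],
], roll=[0.5,0.5,0.5,0.5], fingers=[5,5,5,5])

```text
time: 8.0
ee_pos: [0.661, -0.1208, 0.3283]
tcp_rot: [-3.131, 0.038, -0.577]
ft_force: [-7.9, 1.2, 13.4]
opening: 0.21
```

```bash
python3 w.py
```

```text
8.0 tip console [-28.7   1.5 146.4] phi 45.34 rp [-3.1314  0.0375] F [-7.9  1.2 13.4] M [0.27 1.39 0.37] op 0.21 q7 -0.55
```

Call:
arm_command([
  [0.03,-0.03,0.14],
  [0.03,-0.03,0.14],
], roll=[0.2,0.2], fingers=[5,5])

```text
time: 8.17
ee_pos: [0.6616, -0.1204, 0.3279]
tcp_rot: [-3.136, 0.038, -0.623]
ft_force: [-11.9, 1.6, 21.0]
opening: 0.201
```

```bash
python3 w.py; python3 th.py 8
```

```text
8.17 tip console [-28.5   1.4 146. ] phi 47.98 rp [-3.1364  0.0384] F [-11.9   1.6  21. ] M [0.41 2.43 0.39] op 0.201 q7 -0.6
scene [(1, 67, -0.0036, 'via z', 0.0041), (-1, 765, -0.0046, 'via z', -0.0024)]
wrist [(1, 11950, -0.0039, 'via z', 0.0004), (-1, 579, -0.0119, 'via z', -0.0028)]
```

View pics/wrist8.png

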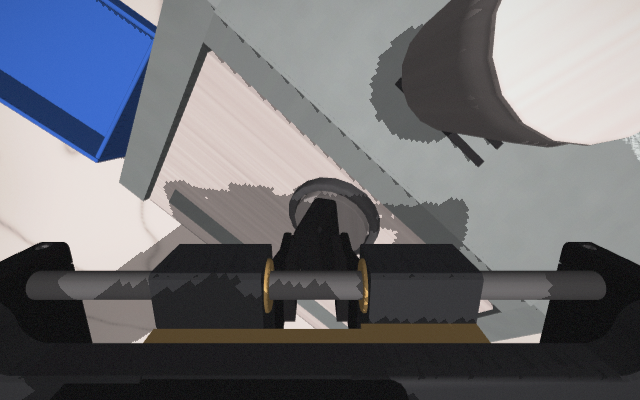

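The bar follows the pads and the hatch still reads home. I'll continue.

Call:
arm_command([
  [0.02,-0.03,0.13],
  [0.02,-0.03,0.13],
  [0.01,-0.03,0.13],
  [0.01,-0.03,0.13],
  [0.01,-0.03,0.13],
  [0.01,-0.03,0.13],
], roll=[0.5,0.5,0.5,0.5,0.4,0.4], fingers=[5,5,5,5,5,5])

```text
time: 8.77
ee_pos: [0.6619, -0.1191, 0.3277]
tcp_rot: [3.126, 0.035, -0.931]
ft_force: [-10.5, 1.3, 18.3]
opening: 0.185
```

```bash
python3 w.py; python3 th.py 9
```

```text
8.77 tip console [-29.1   1.4 145.8] phi 65.62 rp [3.1265 0.0351] F [-10.5   1.3  18.3] M [0.19 1.87 0.27] op 0.185 q7 -0.9
scene [(1, 158, -0.0044, 'via z', 0.0011), (-1, 762, -0.0039, 'via z', -0.0015)]
wrist [(1, 10097, -0.0029, 'via z', 0.0008), (-1, 2082, -0.0001, 'via z', -0.0023)]
```

View pics/wrist9.png

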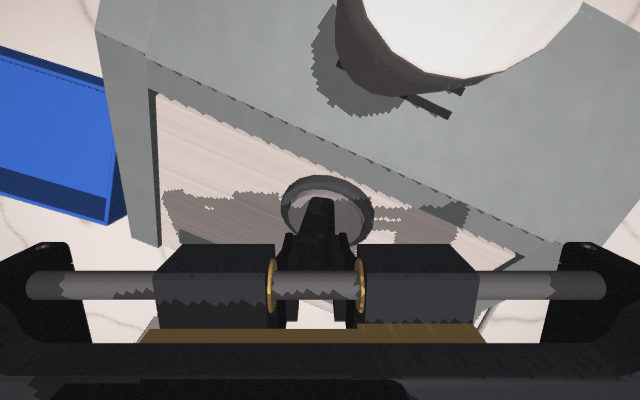

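Call:
arm_command([
  [0.01,-0.03,0.12],
  [0.01,-0.03,0.12],
  [0.01,-0.03,0.12],
  [0.01,-0.03,0.12],
], roll=[0.3,0.3,0.3,0.3], fingers=[5,5,5,5])

```text
time: 9.2
ee_pos: [0.6624, -0.1184, 0.3274]
tcp_rot: [3.118, 0.031, -1.063]
ft_force: [-9.0, 1.7, 16.2]
opening: 0.171
```

```bash
python3 w.py
```

```text
9.2 tip console [-29.1   1.4 145.6] phi 73.17 rp [3.1177 0.0307] F [-9.   1.7 16.2] M [0.31 1.7  0.2 ] op 0.171 q7 -1.02
```

Call:
arm_command([
  [0.01,-0.03,0.12],
  [0,-0.03,0.12],
  [0,-0.03,0.12],
], roll=[0.3,0.3,0.3], fingers=[5,5,5])

```text
time: 9.45
ee_pos: [0.6631, -0.1179, 0.3265]
tcp_rot: [3.113, 0.025, -1.164]
ft_force: [-6.4, 1.1, 13.3]
opening: 0.162
```

```bash
python3 w.py
```

```text
9.45 tip console [-28.5   1.2 144.6] phi 78.97 rp [3.1132 0.0255] F [-6.4  1.1 13.3] M [ 0.25  1.44 -0.05] op 0.162 q7 -1.12
```

Call:
arm_command([
  [0,-0.04,0.12],
  [0,-0.04,0.12],
  [0,-0.04,0.12],
], roll=[0,0,0], fingers=[5,5,5])

```text
time: 9.7
ee_pos: [0.6638, -0.1173, 0.3259]
tcp_rot: [3.109, 0.024, -1.169]
ft_force: [-9.3, 1.4, 17.3]
opening: 0.163
```

```bash
python3 w.py
```

```text
9.7 tip console [-28.4   1.2 144.1] phi 79.26 rp [3.1091 0.0235] F [-9.3  1.4 17.3] M [ 0.07  1.82 -0.15] op 0.163 q7 -1.13
```

Call:
arm_command([
  [0,-0.03,0.1],
  [0,-0.03,0.1],
], roll=[0.3,0.3], fingers=[5,5])

```text
time: 9.87
ee_pos: [0.6643, -0.1168, 0.325]
tcp_rot: [3.107, 0.021, -1.236]
ft_force: [-3.7, 2.1, 6.1]
opening: 0.16
```

```bash
python3 w.py; python3 th.py 10
```

```text
9.87 tip console [-27.8   1.5 143.2] phi 83.08 rp [3.1071 0.0208] F [-3.7  2.1  6.1] M [ 0.27  0.46 -0.25] op 0.16 q7 -1.2
scene [(1, 236, 0.004, 'via z', 0.0013), (-1, 753, -0.0022, 'via z', -0.0002)]
wrist [(1, 7058, -0.001, 'via z', 0.0014), (-1, 4892, -0.0005, 'via z', -0.0014)]
```

View pics/wrist10.png

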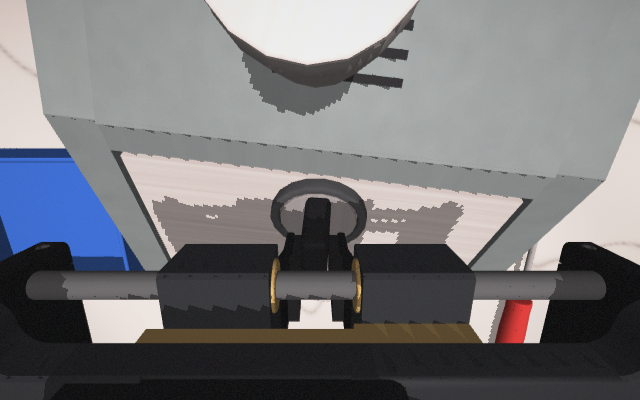

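View pics/scene10.png

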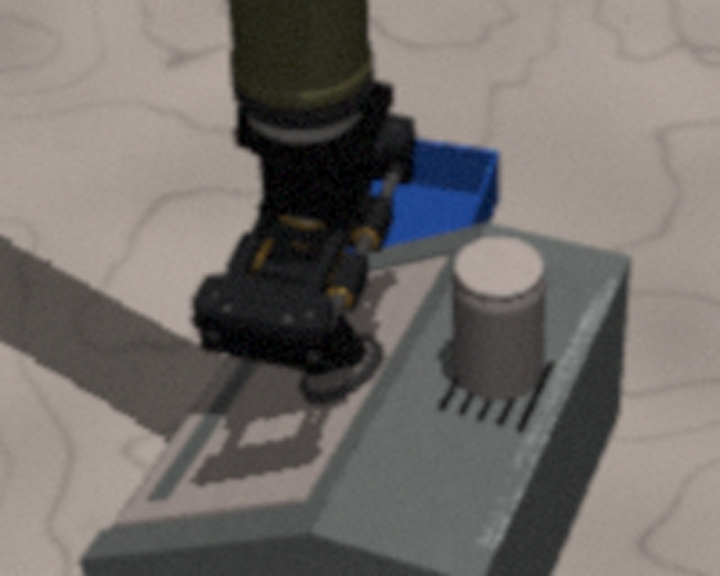

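The bar is nearly up the slope, at (316,210) in the wrist view. I'll measure disc height against the collar from depth to see whether it has dropped.

```bash
cat > disc.py <<'E'
from h import *
from station import optics
import sys
for n in sys.argv[1:]:
    c=optics.capture(n);Q=w2c(cloud(c));D=c["depth"]>0
    x=Q[...,0]+.12;z=Q[...,2]-.05;t=np.pi/6
    X=x*np.cos(t)+z*np.sin(t);Z=-x*np.sin(t)+z*np.cos(t);Y=Q[...,1]
    r=np.hypot(X-.13,Y); up=X>.132
    for nm,m in(("plate",(r>.034)&(r<.045)&(X<.154)),("collar",(r>.0245)&(r<.0275)),("disc",(r>.012)&(r<.021)&(abs(Y)>.009))):
        m=m&D&up&(abs(Z-.015)<.012);print(n,nm,m.sum(),np.round(np.percentile(Z[m],[20,50,80])*1e3,1) if m.sum()>5 else "")
    m=D&(Z>.035)&(Z<.065)&(r<.03)&(c["pixels"].max(-1)<75)&up
    if m.sum()>20:
        b=np.stack([X[m],Y[m]],1).astype(np.float32);print(n,"bar n",m.sum(),"Z",np.round(np.percentile(Z[m],[50,90])*1e3,1),cv2.minAreaRect(b),cv2.fitLine(b,cv2.DIST_HUBER,0,.002,.001).ravel()[:2])
E
python3 disc.py wrist scene top
python3 - <<'E'
# reference: raised state (wrist4, hatch .064)
from h import *
c=load("wrist4");Q=w2c(cloud(c));x=Q[...,0]+.12;z=Q[...,2]-.05;t=np.pi/6+.0635
X=x*np.cos(t)+z*np.sin(t);Z=-x*np.sin(t)+z*np.cos(t);r=np.hypot(X-.13,Q[...,1])
for nm,m in(("plate",(r>.034)&(r<.045)&(X<.154)),("collar",(r>.0245)&(r<.0275)),("disc",(r>.012)&(r<.021))):
    m=m&(X>.14)&(abs(Z-.015)<.012);print(nm,m.sum(),np.round(np.percentile(Z[m],[20,50,80])*1e3,1))
E
```

```text
wrist plate 1056 [8.1 8.4 8.8]
wrist collar 504 [16.  16.3 16.7]
wrist disc 490 [16.  16.4 16.8]
wrist bar n 2408 Z [47.9 58.4] ((0.14452551305294037, 0.0006770379841327667), (0.025414958596229553, 0.03472226858139038), 3.188220500946045) [ 0.09795379 -0.995191  ]
scene plate 43 [7.8 8.5 9.1]
scene collar 44 [12.  15.9 16.8]
scene disc 11 [15.4 16.2 16.8]
scene bar n 35 Z [40.3 47.2] ((0.15020978450775146, 0.006489377468824387), (0.01176877785474062, 0.022394100204110146), 1.495430588722229) [0.09698781 0.9952856 ]
top plate 0 
top collar 0 
top disc 0 
plate 518 [8.6 9.2 9.8]
collar 300 [16.4 17.  17.6]
disc 410 [20.  20.6 21.3]
```

The disc is flush with the collar: 16.4 against 16.3 mm, where raised it read 20.6 against 17.0. It has dropped into the detent. I'll release and lift away.

Call:
arm_command([
  [0,0,0],
  [0,0,0],
  [0,0,0],
  [0,0,0],
  [0,0,0],
  [0,0,-0.5],
  [0,0,-0.8],
  [0,0.2,-1],
  [0,0.5,-1],
  [0,0.5,-1],
  [0,0.8,-1],
  [0,0.8,0],
], roll=[0,0,0,0,0,0,0,0,0,0,0,0], fingers=[50,50,50,50,50,50,50,50,50,50,50,50])

```text
time: 11.12
ee_pos: [0.6046, -0.1408, 0.462]
tcp_rot: [3.102, 0.026, -1.232]
ft_force: [0.4, -1.0, 1.3]
opening: 0.572
```

Call:
arm_command([
  [0,1,0],
  [0,1,0],
  [0,1,0],
  [0,0,0],
  [0,0,0],
  [0,0,0],
], roll=[0,0,0,0,0,0], fingers=[50,50,50,50,50,50])

```text
time: 11.62
ee_pos: [0.5285, -0.1684, 0.4749]
tcp_rot: [3.111, 0.017, -1.236]
ft_force: [0.5, -0.1, -0.1]
opening: 0.575
```

```bash
python3 w.py; python3 th.py 11; python3 disc.py wrist top scene
python3 - <<'E'
from h import *
from station import optics
for n in("top","scene"):
    a=load(n+"0");c=optics.capture(n)
    if n=="top": cv2.imwrite("pics/top11.png",cv2.resize(c["pixels"][110:270,290:440,::-1],None,fx=3.7,fy=3.7))
    Q=w2c(cloud(c));m=(Q[...,2]>.225)&(Q[...,2]<.24)&(abs(Q[...,1])<.13)&(Q[...,0]>.04)&(Q[...,0]<.14);print("can",cv2.minEnclosingCircle(Q[m][:,:2].astype(np.float32)))
    for nm,lo,hi in(("red",(0,150,60),(8,255,255)),("blue",(105,150,40),(125,255,255))):
        o=[]
        for im in(a,c):
            h=cv2.cvtColor(im["pixels"],cv2.COLOR_RGB2HSV);k=cv2.inRange(h,lo,hi)
            roi=((430,170,480,250) if nm=="red" else (250,195,325,265)) if n=="top" else ((150,310,260,370) if nm=="red" else (280,170,345,220))
            x0,y0,x1,y1=roi;M=cv2.moments(k[y0:y1,x0:x1],True);o.append((M["m00"],M["m10"]/max(M["m00"],1)+x0,M["m01"]/max(M["m00"],1)+y0))
        print(n,nm,np.round(o,1).tolist())
E
```

```text
11.62 tip console [-170.7  -20.7  293. ] phi 83.1 rp [3.1111 0.0166] F [ 0.5 -0.1 -0.1] M [ 0.05 -0.03 -0.01] op 0.575 q7 -1.0
scene [(1, 431, 0.0029, 'via z', 0.0092), (-1, 752, 0.0047, 'via z', 0.0071)]
wrist [(1, 5767, 0.0023, 'via z', 0.0095), (-1, 6916, 0.0038, 'via z', 0.0058)]
wrist plate 211 [ 8.7  9.3 10.1]
wrist collar 81 [16.6 17.3 18. ]
wrist disc 234 [16.9 17.4 18.1]
wrist bar n 425 Z [49.1 50.3] ((0.14063754677772522, 0.0012300759553909302), (0.01796446554362774, 0.013643903657793999), 3.7287347316741943) [0.94299316 0.332812  ]
top plate 62 [ 7.2  9.9 13. ]
top collar 31 [14.8 17.6 20.6]
top disc 32 [16.6 18.  20.4]
top bar n 48 Z [48.3 52.4] ((0.1431359350681305, 0.0019342154264450073), (0.020609036087989807, 0.014201818034052849), 2.206059694290161) [0.99967146 0.02563115]
scene plate 54 [ 8.9  9.5 10.5]
scene collar 43 [11.4 16.1 17.5]
scene disc 11 [17.  17.9 18.3]
scene bar n 75 Z [44.2 49.5] ((0.14365318417549133, -0.0009109554812312126), (0.021843383088707924, 0.012043183669447899), 7.095848083496094) [0.9623716  0.27173686]
can ((0.08507668972015381, 0.014097434468567371), 0.026027647778391838)
top red [[258.0, 454.6, 223.4], [0.0, 430.0, 170.0]]
top blue [[2254.0, 286.6, 230.1], [2256.0, 286.6, 230.1]]
can ((0.08588819205760956, 0.014108582399785519), 0.026377065107226372)
scene red [[493.0, 182.9, 334.5], [493.0, 183.1, 334.5]]
scene blue [[1273.0, 310.5, 194.1], [1270.0, 310.5, 194.1]]
```

View pics/scene11.png

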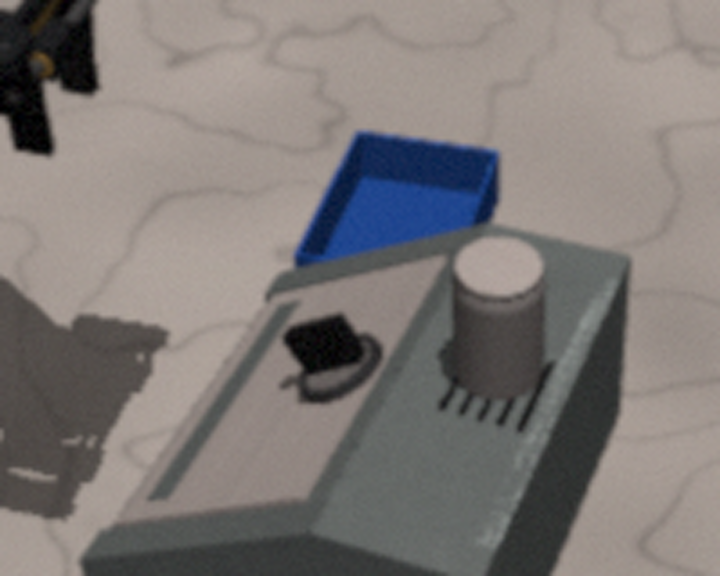

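View pics/wrist11.png

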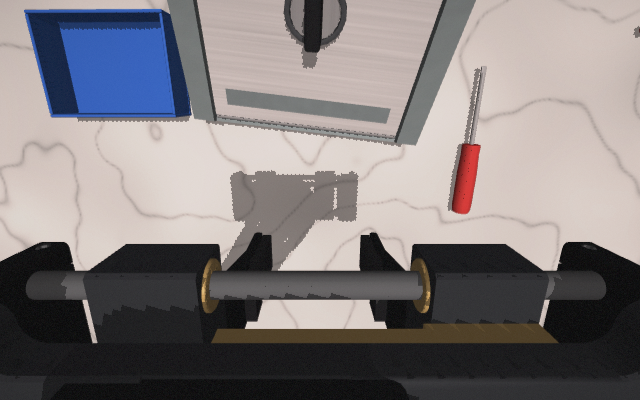

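The bar now points up the slope with the disc flush, and the hatch is held shut. The bystanders are unmoved: the red mask in the top view is empty only because the arm hides the screwdriver, and the scene view shows it unchanged.

```bash
python3 -c "
from station import finish_job
print(finish_job())"
```

```text
the job is handed in; nothing more can be done
None
```

The hatch is shut and locked, and I handed the job in after about 12 s of robot time. I pushed it over with closed fingers and gripped the fastener. With the hatch just resting on its buffers, closing the grip turned the bar to about 0.64 rad, short of where the tongue meets the lip. I then pressed the hatch home and turned the fastener clockwise until it dropped into its detent.

**Lock:** before release, the disc was flush with the collar (16.4 mm against 16.3 mm), and it stayed flush after release. When raised it had read 20.6 mm against 17.0 mm.

**Hatch:** it measured 0.00 ± 0.01 rad at every check while I pressed and turned. With the arm clear, it settled back slightly to 0.002–0.009 rad and stayed shut by itself.

**Force:** the measured push peaked at about 37 N on the wrist while pressing home, through the gripped fastener. I only read it at the end of each move, so brief peaks in between are not recorded.

**Bystanders:** the can and the tray were unmoved. In the last top picture the arm hid the screwdriver, so that check gave no reading, but the scene picture shows it unmoved.

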